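# Load the winder's slip-clutch balls and click the torque knob

### The job

Drop the two large steel balls from the parts tray, one at a time, into the two empty pockets of the brass ball cage on the tape winder, leaving the undersized ball in its seat and the ball already in the cage in its pocket. Once both are in, turn the winder's torque knob clockwise (seen from above) until it clicks past its detent, let go and leave everything else where it is.

Things in the scene. Friction and masses are not known exactly. Their poses are not given: they have to be found in the camera images.
- winder: Hand-cranked steel tape winder, fixed. Bed 240 x 300 x 18 mm (x, y, z); origin: centre of its underside, on the bench. Along its +x edge stands the winding head with two reels and the crank, up to 90 mm high. On the bed, at any yaw, is the brass ball cage (fixed disc 128 mm across, 6 mm thick, three cup pockets 38 mm from its axis), axis at (-55, -65) mm; the torque knob is at (-55, +75) mm.
- pocket0 (a point): Centre of the floor of the pocket that already holds a ball (ball_c). Pockets: round cups 35 mm outside, bore 28 mm, rim 13 mm above the floor, mouth flared to 33 mm inside and 40 mm outside. z up.
- pocket1 (a point): Centre of the floor of the first empty pocket (same cup: bore 28 mm, rim 13 mm above this point).
- pocket2 (a point): Centre of the floor of the second empty pocket (same cup: bore 28 mm, rim 13 mm above this point).
- tray: Fixed tin parts tray with a dark wooden insert plate 110 x 200 mm (x, y), top 14 mm above the bench, rim 4 mm higher on three sides; three square 14 mm seats in a row along y at -65, 0, +65 mm, each holding one ball. A tin chute slopes up from the middle of its +x edge to 75 mm high. Origin: centre of its underside.
- ball_a_center (a point): Centre of a large steel ball, 24 mm in diameter, 56 g, in a seat of the tray (centre 10 mm above the tray's plate at the start). Its axes mean nothing.
- ball_b_center (a point): Centre of the other large steel ball, 24 mm in diameter, in a seat of the tray.
- small_ball_center (a point): Centre of the undersized steel ball, 16 mm in diameter, in the third seat of the tray; to be left there.
- ball_c_center (a point): Centre of the 24 mm steel ball already lying in pocket0 of the cage; to be left there.
- knob_grip (a point): Point to grip on the torque knob: on its upright axis, 44 mm above the bench, in the middle of its black bar grip. The bar is 46 mm long along this frame's x, 14 mm thick along y and 26 mm tall (from 31 to 57 mm above the bench), on a steel disc 48 mm in diameter.
- torque_knob (a joint): Angle of the torque knob, rad: 0 at the start, growing clockwise seen from above. It carries over a small brass tumbler weight beside it (+x of the knob, up to 80 mm high) as its detent: it resists (0.1 N m) up to 0.6 rad; past that the weight flops over and drives the knob on to 1.2 by itself. Firm stops at 0 and 1.2.
- cassette_shell: Bystander: grey cassette shell 100 x 64 x 12 mm lying flat on the bench; origin under its centre.
- flywheel: Bystander: brass flywheel, disc 68 mm across and 13 mm thick with a thin shaft up to 40 mm; origin under its centre.
- playback_head: Bystander: small chrome playback head, 30 x 16 x 15 mm, on the bench; origin under its centre.

How it is judged:
On the way, in this order (a step that is already met when the one before it is completed fails the run):
1. One large ball lies on the floor of an empty pocket of the cage, let go, with the knob not yet turned ((((horizontal distance between ball_a_center and pocket1 below 0.005 m and z of ball_a_center in the frame of pocket1 between 0.008 and 0.015 m and contact force between ball_a and the fingers below 0.05 N) or (horizontal distance between ball_b_center and pocket1 below 0.005 m and z of ball_b_center in the frame of pocket1 between 0.008 and 0.015 m and contact force between ball_b and the fingers below 0.05 N)) or ((horizontal distance between ball_a_center and pocket2 below 0.005 m and z of ball_a_center in the frame of pocket2 between 0.008 and 0.015 m and contact force between ball_a and the fingers below 0.05 N) or (horizontal distance between ball_b_center and pocket2 below 0.005 m and z of ball_b_center in the frame of pocket2 between 0.008 and 0.015 m and contact force between ball_b and the fingers below 0.05 N))) and value of joint torque_knob below 0.4 rad), for 0.2 s.
2. Both empty pockets hold a large ball on their floor, let go, with the knob not yet turned (((horizontal distance between ball_a_center and pocket1 below 0.005 m and z of ball_a_center in the frame of pocket1 between 0.008 and 0.015 m and contact force between ball_a and the fingers below 0.05 N) or (horizontal distance between ball_b_center and pocket1 below 0.005 m and z of ball_b_center in the frame of pocket1 between 0.008 and 0.015 m and contact force between ball_b and the fingers below 0.05 N)) and ((horizontal distance between ball_a_center and pocket2 below 0.005 m and z of ball_a_center in the frame of pocket2 between 0.008 and 0.015 m and contact force between ball_a and the fingers below 0.05 N) or (horizontal distance between ball_b_center and pocket2 below 0.005 m and z of ball_b_center in the frame of pocket2 between 0.008 and 0.015 m and contact force between ball_b and the fingers below 0.05 N)) and value of joint torque_knob below 0.4 rad), for 0.2 s.
3. The torque knob has been turned clockwise past its detent (beyond 1.05 rad) (value of joint torque_knob above 1.05 rad), for 0.2 s.
At the end, for the whole second after the job is handed in: Each of the three pockets holds one 24 mm ball at rest on its floor, within 5 mm of the pocket's axis; the torque knob rests past its detent (beyond 1.05 rad, normally 1.2); the gripper touches nothing (((horizontal distance between ball_a_center and pocket1 below 0.005 m and z of ball_a_center in the frame of pocket1 between 0.008 and 0.015 m and contact force between ball_a and the fingers below 0.05 N) or (horizontal distance between ball_b_center and pocket1 below 0.005 m and z of ball_b_center in the frame of pocket1 between 0.008 and 0.015 m and contact force between ball_b and the fingers below 0.05 N)) and ((horizontal distance between ball_a_center and pocket2 below 0.005 m and z of ball_a_center in the frame of pocket2 between 0.008 and 0.015 m and contact force between ball_a and the fingers below 0.05 N) or (horizontal distance between ball_b_center and pocket2 below 0.005 m and z of ball_b_center in the frame of pocket2 between 0.008 and 0.015 m and contact force between ball_b and the fingers below 0.05 N)) and value of joint torque_knob above 1.05 rad and (horizontal distance between ball_c_center and pocket0 below 0.005 m and z of ball_c_center in the frame of pocket0 between 0.008 and 0.015 m and contact force between ball_c and the fingers below 0.05 N) and linear speed of each of ball_a, ball_b below 0.02 m/s and contact force between the fingers and anything else below 0.05 N).
It fails at once if The ball that was already in the cage is moved by more than 12 mm (distance of ball_c_center from where it was at the start of the episode above 0.012 m).
It fails at once if The undersized ball is moved by more than 12 mm from its seat (distance of small_ball_center from where it was at the start of the episode above 0.012 m).
It fails at once if The cassette shell, flywheel or playback head is moved by more than 20 mm (distance of any of cassette_shell, flywheel, playback_head from where it was at the start of the episode above 0.02 m).
It also fails if it takes over 58 s, if anything falls off the work surface, if the arm or the gripper's body presses on something with over 40 N, if the wrist force passes 120 N, or if a joint passes its speed limit or range.

### The arm

A 7-joint arm with a two-finger parallel gripper is mounted at the origin on the work surface. World frame = base frame: x ahead of the robot, y to its left, z up, the work surface at z = 0. Lengths are in m, angles in rad, forces in N, time in s.
With the tool pointing down it reaches from about 0.425 to 0.8 m from the base axis. Payload 8.3 kg.
Tool frame: the origin (TCP) lies at the very end of the fingers, on their centre line; the grasp point (between the pads) lies 19 mm behind it; z points along the fingers, y is the direction in which the jaws open and shut (so a half turn about z gives the same grasp; the last joint's range is limited). The gripper opens to 85 mm and grips with 20 to 120 N. Pads are 22 mm wide; open, the fingers measure 114 mm over their backs; the gripper's body (76 mm by 85 mm) begins 54 mm behind the grasp point. The pads swing forward as they close: fully open they stand 13 mm farther back than shut.
Start: joints at [1.213, 0.383, 0.016, 1.37, -0.006, 1.388, -0.046], TCP at [0.182, -0.598, 0.231] pointing down, gripper open.
Joint ranges: [-2.95, 2.95], [-0.25, 2.06], [-1.52, 1.56], [0.18, 2.33], [-1.44, 4.58], [0.02, 2.06], [-3.01, 3.01]. Speed limits (rad/s): [2.39, 2.39, 3.01, 3.01, 3.14, 3.14, 3.14].

### API

Orientations are given as a rotation vector (axis times angle).
In Python, from station import r, eyes gives the robot as it stands.
- The arm moves only by the tool move_arm, never from a script. Its argument "motion" is a list that holds one entry, the list of rows, each a list of 6 numbers: the shift along the world's x, y, z in cm, then the turn, a rotation vector about the world's x, y, z in degrees. In form: [[[x, y, z, ax, ay, az], ...]]. A call has 1 to 10 rows; each row is the pose to reach, as a shift and turn from the pose measured when the call began; what a row does not reach only later rows make up. A row lasts 1/10 s, in which the tool goes at most 50 mm and 8.59 degrees, less where a joint would pass 70% of its speed; a pose out of reach is approached as far as the arm can. A call with a gripper value outside its range is refused whole. "gripper" is the opening, from 0 (shut) to 1 (fully open), set as the call begins (left out, the last holds). The fingers move at their own pace and stop on an object; the grip force is fixed at half the most. Time passes only in rows, so rows that repeat a pose let the fingers close. It gives the time, the measured TCP pose, the force and the opening at its end, in the units of the state.
- r.state(): the state, without advancing time (a new reading comes with each control period).
- eyes.grab_frame(name): name is "scene" or "top"; returns a dict with "pixels" (480x640x3 uint8, red, green, blue), "camera_matrix" (3x3 intrinsics, pixels), "world_to_cam" (4x4, takes a point from world to camera coordinates). Camera axes: x right, y down, z forward; pixel columns grow to the right and rows downward; lengths in m; the calibration is good to about 2 mm. A picture is of the moment at which its call begins. There is no depth.
- r.close_job(): hands the job in, once; it reports no verdict.
Trained networks look in the newest picture that a camera, given by its name, has taken for a name from the list of things; names that differ only in an ending like _2 or _b are one class to them, and where a whole thing is asked for, a point or a joint stands for the part that bears it (a point fixed in the world has none). Each returns a list of dicts, best first, with "confidence" (0 to 1); they miss things now and then, are a little off and sometimes report something else, mostly with a low value. They report only what shows in the picture. A call takes as long as a camera call.
- eyes.search_frame(camera, query): "bbox" ([left, top, right, bottom] in pixels, round what is visible of it).
- eyes.outline_of(camera, query): "pixels" (480x640 bool, what is visible of it) and "bbox" ([left, top, right, bottom] in pixels, round what is visible of it).
- eyes.spot_point(camera, query): "uv" ([column, row] in pixels: a listed point, or the origin of a listed thing).
The state is a dict: "time_s": time; "joints": joint angles; "qd": joint speeds; "effort": joint torques, N m; "eef_pos": TCP position; "ee_rot": TCP orientation; "ft_force": force on the tool from outside, world axes, zero at the start; "ft_torque": the same for the moment, N m; "gripper_width": finger opening in m.
Only numpy, scipy, OpenCV 4.12 (cv2) and the standard library are available. Lean on these libraries where they do the work, as an engineer would, in place of code of your own. Each camera call takes 0.05 s, during which the arm holds its last target. There are 200 camera calls.

## Working session

There is one attempt and no reset: what is moved stays moved. The work goes in short steps, Python scripts to look and compute and a tool call to move; the robot and the scene stay as the last step left them, time stands still between calls to the robot, and variables do not carry over. Pictures are saved under pics/ and viewed, about 8 in all and at most 12, crops included, and the job is handed in when it is done.

Besides the shell and the picture viewer there is one more tool, called in YAML: its name, and indented under it one key for each argument. move_arm: Moves the arm, as the interface text tells. Its arguments: {"type":"object","properties":{"motion":{"type":"array"},"gripper":{"type":"number"}},"required":["motion"]}

```bash
mkdir -p pics
cat > h.py <<'E'
import numpy as np, cv2
from station import r, eyes
def grab(n):
    return eyes.grab_frame(n)
def ray(f,uv):
    K=np.array(f["camera_matrix"]);T=np.array(f["world_to_cam"])
    d=T[:3,:3].T@np.linalg.inv(K)@np.array([uv[0],uv[1],1.]);c=-T[:3,:3].T@T[:3,3]
    return c,d
def atz(f,uv,z):
    c,d=ray(f,uv);return c+d*(z-c[2])/d[2]
def proj(f,p):
    K=np.array(f["camera_matrix"]);T=np.array(f["world_to_cam"])
    q=K@(T[:3,:3]@np.array(p)+T[:3,3]);return q[:2]/q[2]
def save(f,name,crop=None,s=1):
    im=f["pixels"][:,:,::-1]
    if crop: im=im[crop[1]:crop[3],crop[0]:crop[2]]
    cv2.imwrite("pics/"+name,cv2.resize(im,None,fx=s,fy=s,interpolation=cv2.INTER_CUBIC))
E
python3 - <<'E'
from h import *
F={n:grab(n) for n in("top","scene")}
for n in F: save(F[n],n+"0.png")
Z=dict(winder=0,pocket0=.03,pocket1=.03,pocket2=.03,tray=0,ball_a_center=.024,ball_b_center=.024,small_ball_center=.02,ball_c_center=.04,knob_grip=.044,flywheel=0,cassette_shell=0,playback_head=0)
for n in F:
  T=np.array(F[n]["world_to_cam"]);print(n,(-T[:3,:3].T@T[:3,3]).round(3),F[n]["camera_matrix"][0][0])
  for q,z in Z.items():
    print(q,[(np.round(d["uv"],1).tolist(),round(d["confidence"],2),atz(F[n],d["uv"],z)[:2].round(4).tolist()) for d in eyes.spot_point(n,q)[:4]])
print(r.state())
E
```

```text
top [0.348 0.005 1.241] 491.89754860039
winder [([401.0, 240.8], 0.86, [0.5177, -0.2084]), ([253.3, 202.7], 0.16, [0.62, 0.1687])]
pocket0 [([432.6, 250.6], 0.89, [0.4883, -0.2813]), ([413.1, 262.4], 0.78, [0.4593, -0.2316]), ([433.7, 277.9], 0.59, [0.4204, -0.2812])]
pocket1 [([432.6, 250.6], 0.89, [0.4883, -0.2813]), ([413.1, 262.4], 0.78, [0.4593, -0.2316]), ([433.7, 277.9], 0.59, [0.4204, -0.2812])]
pocket2 [([432.6, 250.6], 0.89, [0.4883, -0.2813]), ([413.1, 262.4], 0.78, [0.4593, -0.2316]), ([433.7, 277.9], 0.59, [0.4204, -0.2812])]
tray [([248.9, 203.3], 0.73, [0.6185, 0.1799]), ([434.0, 276.8], 0.61, [0.425, -0.2892])]
ball_a_center [([223.7, 203.2], 0.58, [0.6141, 0.2398])]
ball_b_center [([244.9, 202.0], 0.49, [0.6167, 0.1866]), ([220.0, 202.9], 0.16, [0.6149, 0.249])]
small_ball_center [([269.5, 195.1], 0.58, [0.6349, 0.1252])]
ball_c_center [([412.7, 262.5], 0.61, [0.4581, -0.2286]), ([222.5, 205.8], 0.22, [0.604, 0.2395])]
knob_grip [([370.2, 256.3], 0.77, [0.4741, -0.124]), ([401.8, 236.4], 0.48, [0.5226, -0.2032])]
flywheel [([118.9, 213.3], 0.7, [0.5952, 0.5102]), ([3
[... 1268 characters left out ...]
1, [0.3676, -0.0306])]
{'time_s': 1.4, 'joints': array([ 1.2131253 ,  0.38339463,  0.01644506,  1.37013507, -0.00630864,
        1.38820647, -0.04651351]), 'qd': array([-0.00022158,  0.00062377,  0.00075731, -0.00116946, -0.00075981,
       -0.00016296, -0.00090016]), 'effort': array([ 1.12428102e-04, -6.27330923e+01,  8.43092334e-01, -3.72074711e+01,
        1.65532442e-02,  2.80939697e-03,  4.49648996e-05]), 'eef_pos': array([ 0.18158696, -0.59800315,  0.23126716]), 'ee_rot': array([-3.10743495e+00, -4.61318827e-01, -5.24101025e-05]), 'ft_force': array([-0.57894687, -0.81498732, -0.23897476]), 'ft_torque': array([ 0.00111697, -0.00023947, -0.00729151]), 'gripper_width': 0.0849970209264446}
```

Run:
```python
import cv2,numpy as np
t=cv2.imread("pics/top0.png");s=cv2.imread("pics/scene0.png")
R=lambda im,x,y:cv2.resize(im[y:y+75,x:x+100],(400,300),interpolation=cv2.INTER_CUBIC)
A=np.vstack([np.hstack([R(t,355,215),R(t,200,165)]),np.hstack([R(s,180,260),R(s,355,195)])])
cv2.imwrite("pics/c0.png",A)
```

```text
(no output)
```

View pics/c0.png

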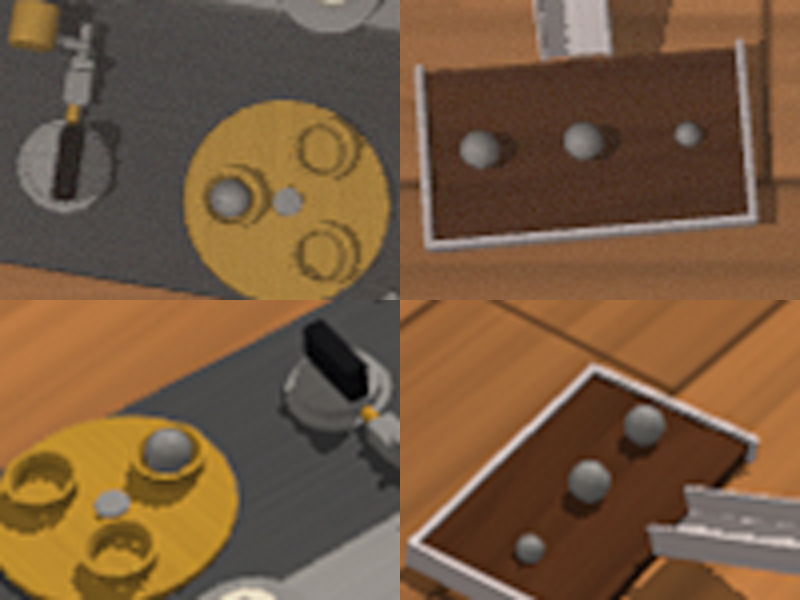

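View pics/scene0.png

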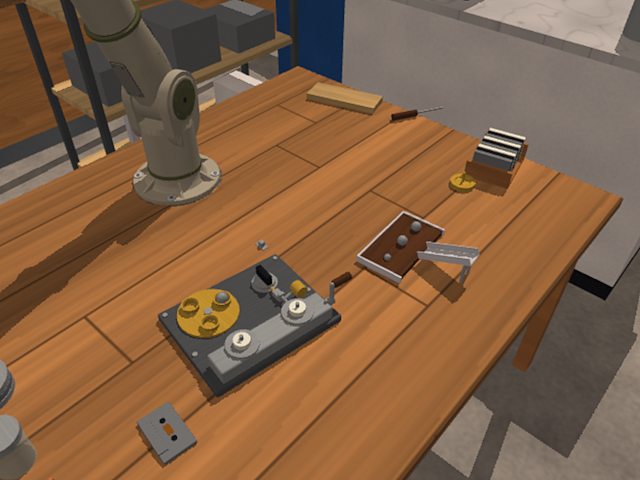

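```bash
cat > m.py <<'E'
from h import *
from scipy.optimize import least_squares
def blobs(f,box,smax,name):
    im=cv2.resize(f["pixels"][box[1]:box[3],box[0]:box[2]],None,fx=4,fy=4,interpolation=cv2.INTER_CUBIC)
    hsv=cv2.cvtColor(im,cv2.COLOR_RGB2HSV);m=(hsv[...,1]<smax).astype(np.uint8)
    n,l,s,c=cv2.connectedComponentsWithStats(m)
    for i in range(1,n):
        if 150<s[i,4]<3000: print(name,((c[i]+.5)/4-.5+box[:2]).round(1),s[i].tolist())
def tri(fs,uvs):
    A=[];b=[]
    for f,uv in zip(fs,uvs):
        c,d=ray(f,uv);d/=np.linalg.norm(d);P=np.eye(3)-np.outer(d,d);A.append(P);b.append(P@c)
    x=np.linalg.lstsq(np.vstack(A),np.hstack(b),rcond=None)[0]
    return x,[np.linalg.norm(A[i]@x-b[i]) for i in range(len(A))]
def disc(f,box,z=.024,R=.064):
    m=np.zeros((480,640),np.uint8);hsv=cv2.cvtColor(f["pixels"],cv2.COLOR_RGB2HSV)
    x0,y0,x1,y1=box
    h=hsv[y0:y1,x0:x1];m[y0:y1,x0:x1]=((h[...,1]>110)&(h[...,2]>70)&(h[...,0]>18)&(h[...,0]<32))*255
    cs=max(cv2.findContours(m,0,cv2.CHAIN_APPROX_NONE)[0],key=cv2.contourArea)[:,0]
    p=np.array([atz(f,q,z)[:2] for q in cs])
    s=least_squares(lambda v:np.hypot(*(p-v[:2]).T)-v[2],[*p.mean(0),R],loss="soft_l1",f_scale=.001)
    return s.x
E
python3 - <<'E'
from m import *
F={n:grab(n) for n in("top","scene")}
blobs(F["top"],(205,180,285,224),90,"top")
blobs(F["scene"],(372,215,430,268),90,"scene")
T,S=F["top"],F["scene"]
for n,a,b in [("a",(220.3,202.5),(416.2,226.5)),("b",(245.8,200.3),(402.5,240.5)),("s",(271.8,198.6),(387.5,257)),("c",(412.8,264.5),(222.3,297.3)),
  ("knobtop",(371.5,255),(264,275))]:
    x,e=tri([T,S],[a,b]);print(n,x.round(4),np.round(e,4),atz(T,a,.024).round(4),atz(S,b,.024).round(4))
print("disc",disc(T,(396,235,460,300)),disc(S,(170,280,245,345)))
for n,f in F.items():
  for q in["ball_a_center","small_ball_center","ball_c_center"]:
    for d in eyes.outline_of(n,q)[:3]:
      ys,xs=np.nonzero(d["pixels"]);print(n,q,round(d["confidence"],2),xs.mean().round(1),ys.mean().round(1),len(xs))
E
```

```text
top [205.9 204.9] [0, 4, 15, 172, 1683]
top [271.5 198.2] [254, 61, 29, 27, 597]
top [245.5 199.9] [143, 62, 43, 39, 1304]
top [219.5 202. ] [40, 70, 41, 40, 1292]
top [260.3 221.4] [84, 154, 236, 22, 2455]
scene [385.8 228.3] [0, 0, 120, 116, 1745]
scene [419.3 219.1] [141, 0, 91, 43, 1044]
scene [415.7 225.9] [157, 25, 41, 42, 1340]
scene [401.9 239.9] [101, 80, 42, 44, 1432]
scene [424.5 252.4] [178, 105, 54, 77, 2280]
scene [387.  256.8] [48, 154, 29, 30, 683]
scene [376.  265.2] [0, 185, 51, 27, 737]
a [0.6174 0.2496 0.0226] [0.0015 0.0015] [0.6159 0.2483 0.024 ] [0.619  0.2496 0.024 ]
b [0.6223 0.1855 0.0227] [0.0012 0.0012] [0.6211 0.1844 0.024 ] [0.6238 0.1853 0.024 ]
s [0.6271 0.1203 0.018 ] [0.001 0.001] [0.6249 0.119  0.024 ] [0.631  0.1158 0.024 ]
c [ 0.4544 -0.2277  0.0383] [0.0017 0.0017] [ 0.4546 -0.2318  0.024 ] [ 0.4447 -0.219   0.024 ]
knobtop [ 0.4774 -0.127   0.044 ] [0.0003 0.0003] [ 0.4794 -0.1294  0.024 ] [ 0.4628 -0.114   0.024 ]
disc [ 0.45231603 -0.26524606  0.06161248] [ 0.45350134 -0.26571637  0.06342082]
top ball_a_center 0.57 219.2 201.5 77
top small_ball_center 0.43 370.9 255.2 299
top ball_c_center 0.56 411.7 264.0 73
scene ball_c_center 0.55 221.6 298.1 94
```

move_arm:
  motion:
    - [[3.9, 2.9, 0, 0, 0, 7], [7.8, 5.8, 0, 0, 0, 14], [11.7, 8.7, 0, 0, 0, 21], [15.6, 11.6, 0, 0, 0, 28], [19.5, 14.5, 0, 0, 0, 35], [23.4, 17.4, 0, 0, 0, 42], [27.3, 20.3, 0, 0, 0, 49], [29, 25, 0, 0, 0, 56], [31, 30, 0, 0, 0, 63], [33, 35, 0, 0, 0, 70]]
  gripper: 0.5

```text
time_s: 2.8
eef_pos: [0.5093, -0.2533, 0.2313]
ee_rot: [2.275, 2.166, 0.0]
ft_force: [0.2, -0.4, 0.3]
gripper_width: 0.0424
```

Run:
```python
from m import *
T,S=grab("top"),grab("scene")
# rows from first pictures (cameras fixed): blobs & pockets
for n,a,b in [("a",(219.5,202.),(415.7,225.9)),("b",(245.5,199.9),(401.9,239.9)),("s",(271.5,198.2),(387,256.8)),("c",(412.4,264.1),(221.8,297.)),
  ("p1net",(433.7,277.9),(192.1,303.3)),("p2net",(432.6,250.6),(212.5,325.6)),("p0net",(413.1,262.4),(221.5,300.))]:
    x,e=tri([T,S],[a,b]);print(n,x.round(4),np.round(e,4))
s=r.state();print(s["time_s"],s["eef_pos"],s["ee_rot"],s["joints"].round(2),s["gripper_width"])
```

```text
a [0.6171 0.2502 0.0244] [0.0001 0.0001]
b [0.6219 0.1851 0.0249] [0.0001 0.0001]
s [0.627  0.1202 0.019 ] [0.0001 0.0001]
c [ 0.4546 -0.2275  0.0392] [0.0005 0.0005]
p1net [ 0.4205 -0.2789  0.0369] [0.0008 0.0008]
p2net [ 0.4887 -0.2827  0.0246] [0.0002 0.0002]
p0net [ 0.4585 -0.2308  0.0357] [0.0005 0.0005]
2.9 [ 0.51245738 -0.24585659  0.23202142] [-2.26222587 -2.17887854 -0.00657052] [ 0.72  0.29 -0.41  1.52  0.11  1.36  0.27] 0.0425599431975381
```

move_arm:
  motion:
    - [[1, 4.5, 0, 0, 0, 1], [2, 9.5, 0, 0, 0, 2], [3, 14.4, 0, 0, 0, 3], [4, 19.3, 0, 0, 0, 4], [5, 24.2, 0, 0, 0, 5], [6, 29.1, 0, 0, 0, 6], [7, 34, 0, 0, 0, 6.5], [8.5, 39, -2, 0, 0, 6.5], [9.5, 44, -4, 0, 0, 6.5], [10.5, 48.5, -6, 0, 0, 6.5]]

```text
time_s: 3.9
eef_pos: [0.6147, 0.2249, 0.1786]
ee_rot: [-2.137, -2.303, -0.008]
ft_force: [1.1, -0.3, 0.1]
gripper_width: 0.0426
```

Run:
```python
from m import *
F={n:grab(n) for n in("top","scene")}
c=np.array([.4529,-.2655]);out=[]
for n,fn,(x,y) in[("top","top0",(388,227)),("scene","scene0",(165,275))]:
  k=8;im=cv2.resize(cv2.imread(f"pics/{fn}.png")[y:y+75,x:x+50 if 0 else x+72],None,fx=5.5,fy=5.5*600/600,interpolation=cv2.INTER_CUBIC)
  k=5.5
  D=lambda P,col:cv2.polylines(im,[np.array([((proj(F[n],p)-(x,y)+.5)*k) for p in P]).astype(int)],True,col,1)
  th=np.linspace(0,2*np.pi,60)
  C=lambda q,rr,z:[(q[0]+rr*np.cos(t),q[1]+rr*np.sin(t),z) for t in th]
  D(C(c,.064,.024),(0,255,0))
  for i in range(3):
    a=np.radians(87.4+120*i);q=c+.038*np.array([np.cos(a),np.sin(a)])
    D(C(q,.020,.040),(0,0,255));D(C(q,.0165,.040),(255,255,0))
  out.append(im)
cv2.imwrite("pics/ov.png",np.hstack(out))
s=r.state();print(s["time_s"],s["eef_pos"],s["ee_rot"],s["gripper_width"])
```

```text
4.0 [0.6106521  0.23140969 0.17469178] [-2.11911685 -2.30856386 -0.00275342] 0.04278058079105369
```

View pics/ov.png

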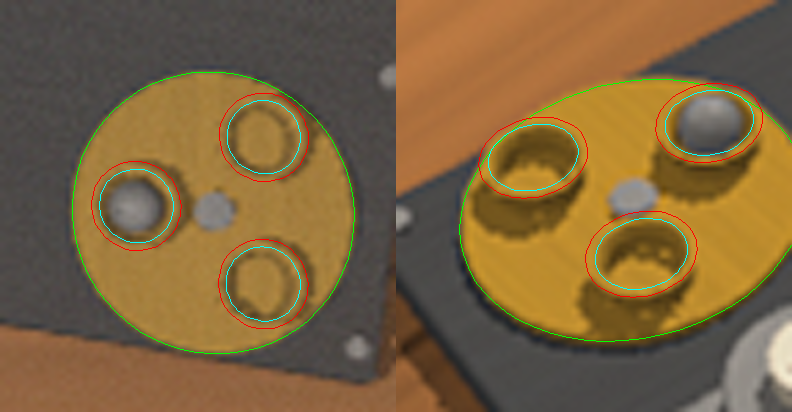

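The overlay shows the predicted pocket rims (left view: pockets at about (263,137) and (263,283)) sitting on the real cups in both views. Now I'll descend on ball a.

move_arm:
  motion:
    - [[0.6, 1.9, -2, 0, 0, 0], [0.6, 1.9, -6, 0, 0, 0], [0.6, 1.9, -9, 0, 0, 0], [0.6, 1.9, -11, 0, 0, 0], [0.6, 1.9, -11, 0, 0, 0]]

```text
time_s: 4.5
eef_pos: [0.6149, 0.2485, 0.061]
ee_rot: [-2.119, -2.306, 0.006]
ft_force: [0.2, -1.0, -0.2]
gripper_width: 0.0425
```

move_arm:
  motion:
    - [[0.2, 0.2, -2, 0, 0, 0], [0.2, 0.2, -3.5, 0, 0, 0], [0.2, 0.2, -4.4, 0, 0, 0], [0.2, 0.2, -4.4, 0, 0, 0], [0.2, 0.2, -4.4, 0, 0, 0]]

```text
time_s: 5.0
eef_pos: [0.6173, 0.2507, 0.0178]
ee_rot: [-2.119, -2.306, 0.005]
ft_force: [0.5, 0.1, -0.1]
gripper_width: 0.0428
```

move_arm:
  motion:
    - [[0, 0, 0, 0, 0, 0], [0, 0, 0, 0, 0, 0], [0, 0, 0, 0, 0, 0], [0, 0, 0, 0, 0, 0], [0, 0, 0, 0, 0, 0]]
  gripper: 0.1

```text
time_s: 5.5
eef_pos: [0.6174, 0.2512, 0.0194]
ee_rot: [-2.119, -2.307, 0.004]
ft_force: [-2.4, -2.7, 5.4]
gripper_width: 0.0203
```

Run:
```python
from m import *
F={n:grab(n) for n in("top","scene")}
R=lambda f,x,y:cv2.resize(f["pixels"][y:y+75,x:x+67,::-1],(400,448),interpolation=cv2.INTER_CUBIC)
cv2.imwrite("pics/g1.png",np.hstack([R(F["top"],190,165),R(F["scene"],370,190)]))
s=r.state();print(s["time_s"],s["eef_pos"],s["ft_force"],s["gripper_width"])
```

```text
5.6 [0.61738721 0.2511902  0.01935412] [-3.73206988 -0.63355855  5.38443643] 0.020178706405275342
```

View pics/g1.png

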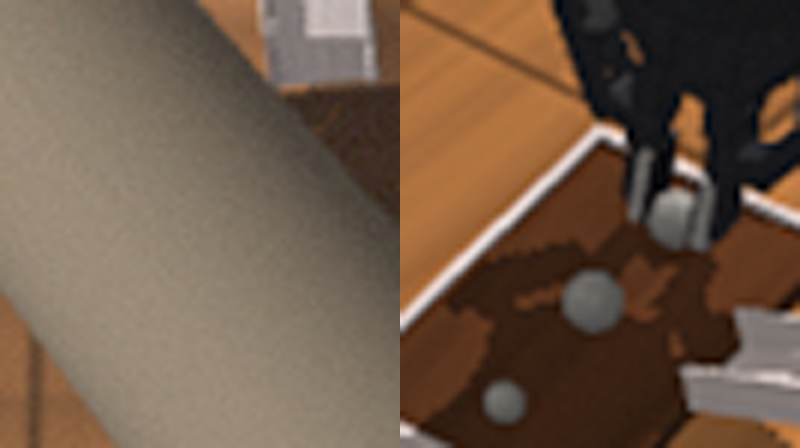

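move_arm:
  motion:
    - [[0, 0, 0.5, 0, 0, 0], [0, 0, 1.5, 0, 0, 0], [0, 0, 3, 0, 0, 0], [0, 0, 6, 0, 0, 0], [0, 0, 8, 0, 0, 0], [0, 0, 8, 0, 0, 0]]

```text
time_s: 6.2
eef_pos: [0.6196, 0.2526, 0.1047]
ee_rot: [-2.121, -2.309, -0.007]
ft_force: [0.8, -0.1, 0.2]
gripper_width: 0.0202
```

Run:
```python
from m import *
F={n:grab(n) for n in("top","scene")}
R=lambda f,x,y:cv2.resize(f["pixels"][y:y+90,x:x+80,::-1],(560,630)[:2],interpolation=cv2.INTER_CUBIC)[:600]
cv2.imwrite("pics/g2.png",R(F["scene"],370,150))
s=r.state();print(s["time_s"],s["eef_pos"],s["ft_force"],s["gripper_width"],proj(F["scene"],s["eef_pos"]))
for q in ["ball_a_center"]: print([(d["uv"],d["confidence"]) for d in eyes.spot_point("scene",q)])
```

```text
6.3 [0.61783006 0.25133297 0.10050344] [-0.3477046   0.25117812 -0.95771558] 0.020282575553820244 [420.4059674  201.17698658]
[([422.1, 199.2], 0.47)]
```

View pics/g2.png

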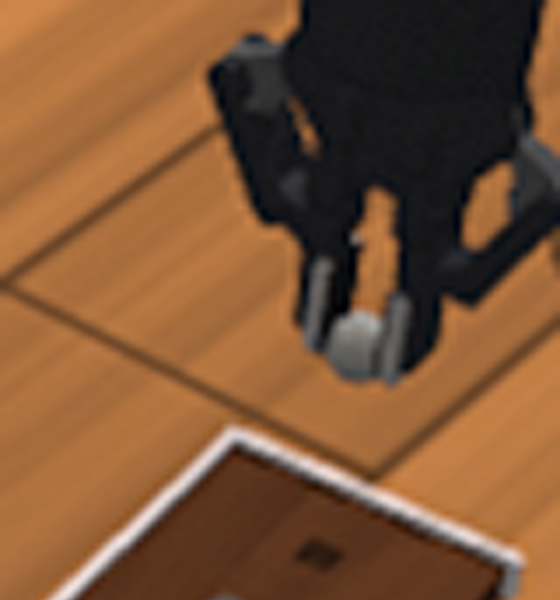

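move_arm:
  motion:
    - [[-0.5, -2, 4, 0, 0, 0], [-1.5, -6, 7, 0, 0, 0], [-2.7, -10.8, 8, 0, 0, 0], [-3.9, -15.6, 8, 0, 0, 0], [-5.1, -20.4, 8, 0, 0, 0], [-6.3, -25.2, 8, 0, 0, 0], [-7.5, -30, 8, 0, 0, 0], [-8.7, -34.8, 8, 0, 0, 0], [-9.9, -39.6, 8, 0, 0, 0], [-11.1, -44.4, 8, 0, 0, 0]]

```text
time_s: 7.35
eef_pos: [0.5047, -0.1949, 0.1783]
ee_rot: [-2.118, -2.305, 0.005]
ft_force: [2.3, -1.8, -0.9]
gripper_width: 0.02
```

move_arm:
  motion:
    - [[-1, -4.5, 0, 0, 0, 0], [-2, -9, -1, 0, 0, 0], [-2, -9, -4, 0, 0, 0], [-2, -9, -7, 0, 0, 0], [-2, -9, -9, 0, 0, 0], [-2, -9, -10, 0, 0, 0], [-2, -9, -10, 0, 0, 0], [-2, -9, -10, 0, 0, 0]]

```text
time_s: 8.15
eef_pos: [0.4851, -0.2849, 0.0788]
ee_rot: [-2.118, -2.306, 0.005]
ft_force: [-0.0, 0.3, -0.5]
gripper_width: 0.0199
```

Run:
```python
from m import *
f=grab("scene")
s=r.state();print(s["time_s"],s["eef_pos"],s["ft_force"],s["gripper_width"])
print(proj(f,s["eef_pos"]),proj(f,(.4849,-.286,s["eef_pos"][2]+.0046)))
x,y=170,270
im=cv2.resize(f["pixels"][y:y+75,x:x+90,::-1],None,fx=7,fy=7,interpolation=cv2.INTER_CUBIC)
cv2.imwrite("pics/g3.png",im)
```

```text
8.2 [ 0.4854316  -0.28507635  0.07938178] [ 0.30939336 -0.11475664  0.42547248] 0.020290527520439146
[207.10597937 307.48329381] [206.25127271 306.05049141]
```

View pics/g3.png

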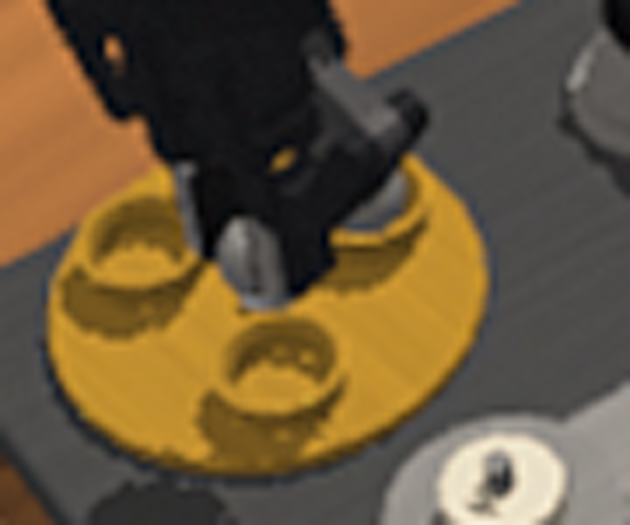

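move_arm:
  motion:
    - [[0, 0, -1, 0, 0, 0], [0, 0, -2, 0, 0, 0], [0, 0, -3, 0, 0, 0], [0, 0, -3.6, 0, 0, 0], [0, 0, -3.6, 0, 0, 0], [0, 0, -3.6, 0, 0, 0]]

```text
time_s: 8.8
eef_pos: [0.4854, -0.285, 0.0432]
ee_rot: [-2.119, -2.306, 0.005]
ft_force: [0.3, 0.7, -0.8]
gripper_width: 0.0206
```

move_arm:
  motion:
    - [[0, 0, 0, 0, 0, 0], [0, 0, 0, 0, 0, 0], [0, 0, 0, 0, 0, 0], [0, 0, 0.5, 0, 0, 0], [0, 0, 2, 0, 0, 0], [0, 0, 5, 0, 0, 0], [0, 0, 9, 0, 0, 0], [1, 4, 13, 0, 0, 0], [2, 8.8, 14, 0, 0, 0], [3, 13.6, 14, 0, 0, 0]]
  gripper: 0.5

```text
time_s: 9.8
eef_pos: [0.5161, -0.1537, 0.1874]
ee_rot: [-2.125, -2.309, 0.001]
ft_force: [0.5, 0.2, -0.1]
gripper_width: 0.0427
```

Run:
```python
from m import *
f=grab("scene")
s=r.state();print(s["time_s"],s["eef_pos"],s["ft_force"],s["gripper_width"])
x,y=170,270
im=cv2.resize(f["pixels"][y:y+75,x:x+90,::-1],None,fx=5,fy=5,interpolation=cv2.INTER_CUBIC)
cv2.imwrite("pics/g4.png",im)
print(proj(f,(.4849,-.286,.039)))
```

```text
9.85 [ 0.51770949 -0.14191361  0.18695807] [0.67471199 9.0861737  0.16536317] 0.04269853847534677
[209.19264069 320.93923518]
```

View pics/g4.png

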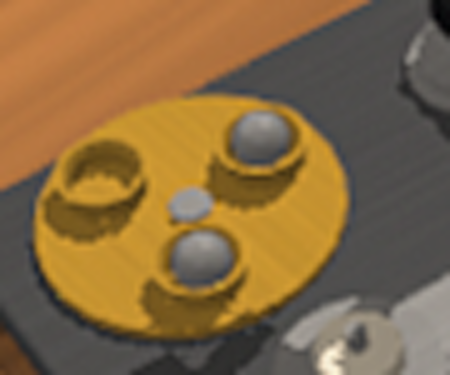

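move_arm:
  motion:
    - [[1.5, 4.7, 0, 0, 0, 0], [3, 9.4, 0, 0, 0, 0], [4.5, 14.1, 0, 0, 0, 0], [6, 18.8, 0, 0, 0, 0], [7.5, 23.5, 0, 0, 0, 0], [9, 28.2, -1, 0, 0, 0], [10.4, 32.7, -3, 0, 0, 0], [10.4, 32.7, -7, 0, 0, 0], [10.4, 32.7, -11, 0, 0, 0], [10.4, 32.7, -12, 0, 0, 0]]

```text
time_s: 10.85
eef_pos: [0.6191, 0.1843, 0.0628]
ee_rot: [-2.104, -2.318, 0.005]
ft_force: [-0.5, -1.0, -0.2]
gripper_width: 0.0428
```

move_arm:
  motion:
    - [[0.3, 0.1, -1, 0, 0, 0], [0.3, 0.1, -2.5, 0, 0, 0], [0.3, 0.1, -4, 0, 0, 0], [0.3, 0.1, -4.5, 0, 0, 0], [0.3, 0.1, -4.5, 0, 0, 0]]

```text
time_s: 11.35
eef_pos: [0.6218, 0.1849, 0.0173]
ee_rot: [-2.105, -2.318, 0.006]
ft_force: [0.0, -0.4, -0.7]
gripper_width: 0.0429
```

move_arm:
  motion:
    - [[0, 0, 0, 0, 0, 0], [0, 0, 0, 0, 0, 0], [0, 0, 0, 0, 0, 0], [0, 0, 0, 0, 0, 0], [0, 0, 0, 0, 0, 0]]
  gripper: 0.1

```text
time_s: 11.85
eef_pos: [0.6222, 0.1851, 0.0181]
ee_rot: [-2.105, -2.318, 0.004]
ft_force: [-0.9, -1.2, 5.4]
gripper_width: 0.0206
```

move_arm:
  motion:
    - [[0, 0, 0.5, 0, 0, 0], [0, 0, 1.5, 0, 0, 0], [0, 0, 3, 0, 0, 0], [0, 0, 6, 0, 0, 0], [0, 0, 10, 0, 0, 0], [0, 0, 13, 0, 0, 0], [0, 0, 16, 0, 0, 0], [0, 0, 16, 0, 0, 0]]

```text
time_s: 12.65
eef_pos: [0.6244, 0.1865, 0.1849]
ee_rot: [-2.108, -2.322, -0.008]
ft_force: [0.3, 0.7, -0.2]
gripper_width: 0.0202
```

move_arm:
  motion:
    - [[-1, -2.3, 0, 0, 0, 0], [-3, -6.8, 0, 0, 0, 0], [-5, -11.4, 0, 0, 0, 0], [-7, -16, 0, 0, 0, 0], [-9, -20.6, 0, 0, 0, 0], [-11, -25.2, 0, 0, 0, 0], [-13, -29.7, 0, 0, 0, 0], [-15, -34.3, 0, 0, 0, 0], [-17, -38.9, 0, 0, 0, 0], [-18.5, -42.5, 0, 0, 0, 0]]

```text
time_s: 13.65
eef_pos: [0.4375, -0.2413, 0.1855]
ee_rot: [-2.111, -2.32, -0.007]
ft_force: [0.7, 0.1, -0.7]
gripper_width: 0.0202
```

move_arm:
  motion:
    - [[-1.8, -4.1, -1, 0, 0, 0], [-1.8, -4.2, -3, 0, 0, 0], [-1.8, -4.2, -6, 0, 0, 0], [-1.8, -4.2, -9, 0, 0, 0], [-1.8, -4.2, -11, 0, 0, 0], [-1.8, -4.2, -11, 0, 0, 0], [-1.8, -4.2, -11, 0, 0, 0]]

```text
time_s: 14.35
eef_pos: [0.4198, -0.2832, 0.0762]
ee_rot: [-2.111, -2.32, -0.007]
ft_force: [0.0, -0.1, -0.0]
gripper_width: 0.0202
```

Run:
```python
from m import *
f=grab("scene")
s=r.state();print(s["time_s"],s["eef_pos"],s["ft_force"],s["gripper_width"])
p=s["eef_pos"]+[0,0,.006];print("pred ball uv",proj(f,p))
x,y=160,255
im=cv2.resize(f["pixels"][y:y+75,x:x+90,::-1],None,fx=7,fy=7,interpolation=cv2.INTER_CUBIC)
th=np.linspace(0,2*np.pi,60)
cv2.polylines(im,[np.array([((proj(f,(.4192+.02*np.cos(t),-.283+.02*np.sin(t),.04))-(x,y)+.5)*7) for t in th]).astype(int)],True,(0,0,255),1)
cv2.circle(im,tuple(int(v) for v in (proj(f,p)-(x,y)+.5)*7),3,(0,255,0),-1)
cv2.imwrite("pics/g5.png",im)
```

```text
14.4 [ 0.42031936 -0.28349508  0.07689212] [ 1.03331425 -0.03696591 -0.44709854] 0.020152797828140823
pred ball uv [186.41693243 289.28440833]
```

View pics/g5.png

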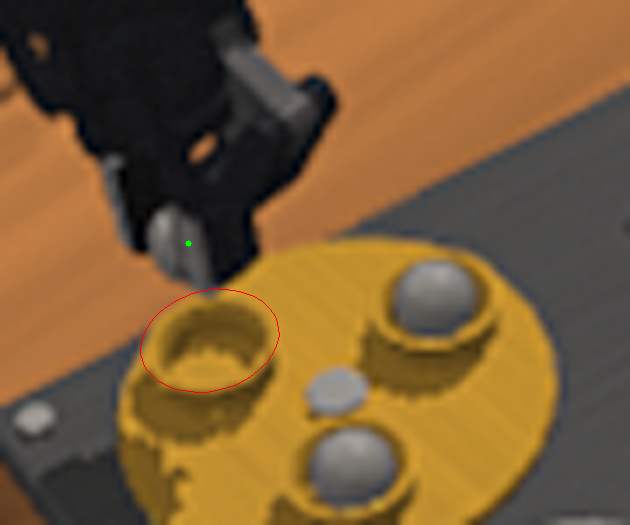

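move_arm:
  motion:
    - [[-0.1, 0, -1, 0, 0, 0], [-0.1, 0, -2, 0, 0, 0], [-0.1, 0, -3, 0, 0, 0], [-0.1, 0, -3.4, 0, 0, 0], [-0.1, 0, -3.4, 0, 0, 0], [-0.1, 0, -3.4, 0, 0, 0]]

```text
time_s: 15.0
eef_pos: [0.4194, -0.2834, 0.0428]
ee_rot: [-2.112, -2.321, -0.008]
ft_force: [0.5, -0.6, -0.6]
gripper_width: 0.0203
```

move_arm:
  motion:
    - [[0, 0, 0, 0, 0, 0], [0, 0, 0, 0, 0, 0], [0, 0, 0, 0, 0, 0], [0, 0, 0.5, 0, 0, 0], [0, 0, 2, 0, 0, 0], [0, 0, 5, 0, 0, 0], [0, 0, 9, 0, 0, 6], [1, 2, 11, 0, 0, 14], [2.5, 6, 11, 0, 0, 22], [4, 10, 11, 0, 0, 30]]
  gripper: 0.5

```text
time_s: 16.0
eef_pos: [0.4601, -0.1832, 0.1544]
ee_rot: [-1.435, -2.793, -0.006]
ft_force: [1.7, -0.1, -0.4]
gripper_width: 0.0429
```

Run:
```python
from m import *
F={n:grab(n) for n in("top","scene")};f=F["scene"]
s=r.state();print(s["time_s"],s["eef_pos"],s["ee_rot"],s["ft_force"],s["gripper_width"],s["joints"].round(2))
print([(n,proj(f,p).round(1)) for n,p in(("p1",(.4192,-.283,.039)),("p2",(.4849,-.286,.039)),("p0",(.4546,-.2275,.039)))])
blobs(f,(180,285,240,335),75,"scene")
x,y=170,255
im=cv2.resize(f["pixels"][y:y+80,x:x+110,::-1],None,fx=6,fy=6,interpolation=cv2.INTER_CUBIC)
cv2.imwrite("pics/g6.png",im)
```

```text
16.1 [ 0.46181948 -0.17690221  0.15407799] [-1.4198695  -2.79905505 -0.00988078] [0.1066779  0.09231448 0.31744243] 0.04280603315089232 [ 0.81  0.21 -0.57  1.81  0.11  1.16  0.84]
[('p1', array([189.6, 303.4])), ('p2', array([209.2, 320.9])), ('p0', array([221.5, 297.1]))]
scene [221.6 297.2] [146, 29, 46, 43, 1551]
scene [189.9 303.7] [18, 55, 48, 43, 1575]
scene [207.7 310.5] [95, 91, 35, 26, 669]
scene [234.1 328.5] [167, 114, 73, 86, 2323]
scene [209.8 321.4] [97, 125, 49, 45, 1704]
scene [182.1 332.3] [0, 172, 31, 28, 406]
```

View pics/g6.png

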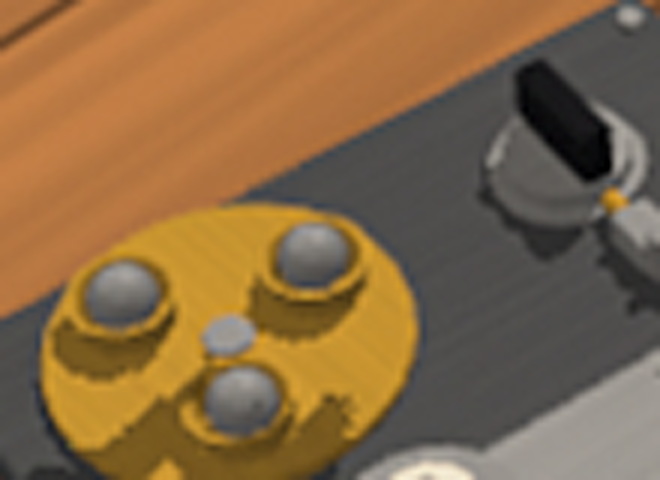

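Run:
```python
from m import *
F={n:grab(n) for n in("top","scene")}
for n,(x0,y0,x1,y1),zc in(("top",(362,243,380,268),.05),("scene",(254,262,275,288),.044)):
  im=cv2.imread(f"pics/{n}0.png")[y0:y1,x0:x1]
  ys,xs=np.nonzero(im.max(2)<48);uv=np.c_[xs+x0,ys+y0]
  P=np.array([atz(F[n],q,zc)[:2] for q in uv]);c=P.mean(0);w,v=np.linalg.eigh(np.cov((P-c).T))
  d=v[:,1];mid=(lambda t:c+d*(t.max()+t.min())/2)((P-c)@d)
  print(n,len(P),c.round(4),mid.round(4),np.degrees(np.arctan2(d[1],d[0])).round(1),np.ptp((P-c)@d).round(4),np.ptp((P-c)@v[:,0]).round(4))
```

```text
top 87 [ 0.4763 -0.1274] [ 0.4767 -0.1274] 170.0 0.046 0.0128
scene 184 [ 0.4762 -0.1271] [ 0.4756 -0.1269] 161.5 0.0623 0.0237
```

move_arm:
  motion:
    - [[0.5, 2, 0, 0, 0, 8], [1, 4, 0, 0, 0, 16], [1.5, 5, 0, 0, 0, 24], [1.5, 5, 0, 0, 0, 32], [1.5, 5, -2, 0, 0, 40], [1.5, 5, -4, 0, 0, 43.8], [1.5, 5, -6, 0, 0, 43.8], [1.5, 5, -7, 0, 0, 43.8], [1.5, 5, -7, 0, 0, 43.8], [1.5, 5, -7, 0, 0, 43.8]]

```text
time_s: 17.2
eef_pos: [0.4749, -0.1332, 0.0839]
ee_rot: [-0.294, -3.123, -0.003]
ft_force: [0.3, 0.0, 0.4]
gripper_width: 0.0428
```

move_arm:
  motion:
    - [[0.2, 0.6, 0, 0, 0, 0.7], [0.2, 0.6, -1, 0, 0, 0.7], [0.2, 0.6, -3, 0, 0, 0.7], [0.2, 0.6, -4.3, 0, 0, 0.7], [0.2, 0.6, -4.8, 0, 0, 0.7], [0.2, 0.6, -4.8, 0, 0, 0.7], [0.2, 0.6, -4.8, 0, 0, 0.7]]

```text
time_s: 17.9
eef_pos: [0.4773, -0.1271, 0.0363]
ee_rot: [-0.275, -3.125, -0.003]
ft_force: [-0.6, -0.8, 0.7]
gripper_width: 0.0427
```

move_arm:
  motion:
    - [[0, 0, 0, 0, 0, 0], [0, 0, 0, 0, 0, 0], [0, 0, 0, 0, 0, 0], [0, 0, 0, 0, 0, 0], [0, 0, 0, 0, 0, 0]]
  gripper: 0.05

```text
time_s: 18.4
eef_pos: [0.4779, -0.1271, 0.0371]
ee_rot: [-0.274, -3.127, -0.002]
ft_force: [-1.8, 1.9, 5.3]
gripper_width: 0.0126
```

move_arm:
  motion:
    - [[0, 0, 0, 0, 0, -6], [0, 0, 0, 0, 0, -12], [0, 0, 0, 0, 0, -18], [0, 0, 0, 0, 0, -24], [0, 0, 0, 0, 0, -30], [0, 0, 0, 0, 0, -36], [0, 0, 0, 0, 0, -42], [0, 0, 0, 0, 0, -48], [0, 0, 0, 0, 0, -54], [0, 0, 0, 0, 0, -60]]

```text
time_s: 19.4
eef_pos: [0.4769, -0.1283, 0.0371]
ee_rot: [-1.808, -2.566, -0.001]
ft_force: [-3.5, -3.6, 4.0]
gripper_width: 0.0127
```

move_arm:
  motion:
    - [[0, 0, 0, 0, 0, -3], [0, 0, 0, 0, 0, -6], [0, 0, 0, 0, 0, -6], [0, 0, 0, 0, 0, -6]]

```text
time_s: 19.8
eef_pos: [0.4766, -0.1284, 0.0372]
ee_rot: [-1.938, -2.469, -0.001]
ft_force: [-1.1, -1.0, 0.2]
gripper_width: 0.0126
```

move_arm:
  motion:
    - [[0, 0, 0, 0, 0, 0], [0, 0, 0, 0, 0, 0], [0, 0, 0, 0, 0, 0], [0, 0, 0, 0, 0, 0], [0, 0, 2, 0, 0, 0], [0, 0, 6, 0, 0, 0], [0, 0, 10, 0, 0, 0], [0, 4, 12, 0, 0, 0], [1, 8, 12, 0, 0, 0], [2, 12, 12, 0, 0, 0]]
  gripper: 0.5

```text
time_s: 20.8
eef_pos: [0.4973, -0.0074, 0.1585]
ee_rot: [-1.942, -2.469, -0.003]
ft_force: [-0.6, -0.4, -0.5]
gripper_width: 0.0423
```

move_arm:
  motion:
    - [[1, 4, 0, 0, 0, 0], [2, 6, 0, 0, 0, 0], [2, 6, 0, 0, 0, 0], [2, 6, 0, 0, 0, 0]]

```text
time_s: 21.2
eef_pos: [0.5172, 0.0526, 0.1583]
ee_rot: [-1.94, -2.47, -0.002]
ft_force: [0.4, -0.3, -0.2]
gripper_width: 0.0425
```

Run:
```python
from m import *
F={n:grab(n) for n in("top","scene")};f=F["scene"]
s=r.state();print(s["time_s"],s["eef_pos"],s["ft_force"],s["gripper_width"])
blobs(f,(180,285,240,335),75,"scene")
R=lambda f,x,y:cv2.resize(f["pixels"][y:y+90,x:x+90,::-1],(400,400),interpolation=cv2.INTER_CUBIC)
cv2.imwrite("pics/g7.png",np.hstack([R(F["top"],360,210),R(f,200,245)]))
```

```text
21.3 [0.51713108 0.05106367 0.15823958] [-0.54686067 -0.94541147 -0.61207831] 0.042814677955356026
scene [221.6 297.2] [146, 29, 46, 43, 1550]
scene [189.9 303.7] [18, 55, 48, 43, 1574]
scene [207.7 310.5] [95, 91, 35, 26, 670]
scene [233.9 328.5] [166, 114, 74, 86, 2348]
scene [209.8 321.3] [97, 125, 49, 45, 1687]
scene [182.1 332.3] [0, 172, 31, 28, 409]
```

View pics/g7.png

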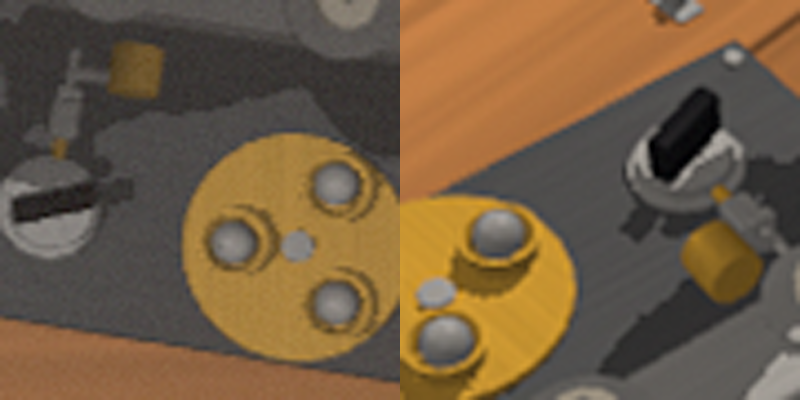

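The picture shows the knob bar turned about 70° (left view, about (55,203)) and the weight flopped to the other side at (137,70). All three balls are in their pockets, so I'll hand in.

```bash
python3 -c "
from station import r
print(r.close_job())"
```

```text
the job is handed in; nothing more can be done
None
```

I put the two large balls, one at a time, into the two empty pockets of the cage. I then turned the torque knob about 66° clockwise while gripping it, let go, and handed the job in at about 21 s.

**Last checks:**
- **Balls:** in the scene view taken just before hand-in, all three lay within about 1 pixel (around 2 mm) of where balls on the pocket floors should appear. They did not move while the knob was turned.
- **Knob:** its bar had turned by roughly 70° and the tumbler weight had flopped to the other side, so it is past its detent.
- **Gripper:** it was clear of everything, with force readings only at noise level.
- **Undersized ball and bystanders:** nothing suggests they moved, but I did not measure them again at the end.

**Disagreements:**
- **Grip width:** it read about 20 mm on the 24 mm balls. The pictures showed them held properly.
- **Pocket positions:** the trained network's points were up to about 4–5 mm off, so I used the fitted disc and ball positions instead. An overlay on both camera views confirmed these.

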